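# Lay out the glaze test tiles on their ware boards

## Robot

A 6-joint arm with a two-finger parallel gripper is mounted at the origin on a cart in front of the work surface, level with it; the furniture and walls round the work are solid. World frame = base frame: x ahead of the robot, y to its left, z up, the work surface at z = 0. Lengths are in m, angles in rad, forces in N, time in s.
With the tool pointing down it reaches from about 0.275 to 0.725 m from the base axis. Payload 15.9 kg.
Tool frame: the origin (TCP) lies between the finger pads; the fingertips stand 14 mm ahead of it and the grasp point (between the pads) lies 5 mm behind it; z points along the fingers, y is the line along which they close (so a half turn about z gives the same grasp; the last joint's range is limited). The gripper opens to 85 mm and grips with 20 to 120 N. Pads are 22 mm wide; open, the fingers measure 114 mm over their backs; the gripper's body (76 mm by 85 mm) begins 54 mm behind the grasp point. The pads swing forward as they close: fully open they stand 13 mm farther back than shut.
Start: joints at [-1.18, 0.213, -0.034, 1.323, 0, 1.571], TCP at [0.19, -0.462, 0.245] pointing down, gripper open.
Joint ranges: [-2.98, 2.98], [-0.74, 1.72], [-1.14, 1.35], [-2.1, 2.04], [-1.57, 1.44], [-3.14, 3.14]. Speed limits (rad/s): [1.89, 1.89, 2.39, 2.57, 3.14, 3.14].

## Interface

Orientations are given as a unit quaternion [x, y, z, w].
In Python, from plant import telemetry, viewer, hand_in gives the robot as it stands.
- The arm moves only by the tool move_arm, never from a script. Its argument "plan" is a list of rows, each a list of 7 numbers: the shift along the tool's x, y, z in units of 0.06 m (1.0 is 0.06 m), then the turn, a rotation vector about the tool's x, y, z in units of 0.1 rad (1.0 is 0.1 rad), then the opening, from -1 (shut) to 1 (fully open). In form: [[dx, dy, dz, wx, wy, wz, claw], ...]. A call has 1 to 12 rows; each row shifts and turns the commanded pose from where the row before left it, along the tool's axes as they then stand; what a row does not reach is not made up. A row lasts 1/8 s, in which the tool goes at most 62.5 mm and 10.7 degrees, less where a joint would pass 70% of its speed; a pose out of reach is approached as far as the arm can. A call with a number of a shift or a turn outside -1 to 1 is refused whole. A call with a gripper value outside its range is refused whole. The fingers move at their own pace and stop on an object; "grip_force" is the grip in N (left out, the last holds). Time passes only in rows, so rows that do not move let the fingers close. It gives the time, the measured TCP pose, the force, the opening and the grip force at its end, in the units of the state.
- telemetry.state(): the state, without advancing time (a new reading comes with each control period).
- viewer.get_image(name): name is "scene" or "top" or "wrist"; returns (picture, depth): 384x512x3 uint8, red, green, blue; 384x512 float32, m along the optical axis (not along the pixel's ray), 0 where there is no reading.
- viewer.calibration(name): a dict with "fx", "fy", "cx", "cy" (pixels), "pose" (4x4, takes a point from camera to world coordinates). Camera axes: x right, y down, z forward; pixel columns grow to the right and rows downward; lengths in m; the calibration is good to about 2 mm. The wrist camera is an equidistant fisheye: a pixel r from the principal point sees the ray r / f radians off the axis. A picture is of the moment at which its call begins: read the wrist's pose just before it. calibration takes no time and is no camera call; for the wrist camera it gives the pose at the moment of the call.
- hand_in(): hands the job in; it is judged then, once.
The state is a dict: "time_s": time; "joints": joint angles; "joint_vel": joint speeds; "effort": joint torques, N m; "tool_pos": TCP position; "eef_rot": TCP orientation; "ft_force": force on the tool from outside, world axes, zero at the start; "wrist_torque": the same for the moment, N m; "gripper_width": finger opening in m; "finger_force": force on a finger pad.
Only numpy, scipy, OpenCV 4.12 (cv2) and the standard library are available. Lean on these libraries where they do the work, as an engineer would, in place of code of your own. Each camera call takes 0.05 s, during which the arm holds its last target. There are 200 camera calls.

## Task

Lay each of the three glaze test tiles, glaze up, on the ware board whose swatch has the same colour, flat in the middle of the bed between the two lips with its long side running along the board. The little clay frog left on one of the boards must go to the fire brick to dry, upright in the middle of its top. Leave the fluted pot and the scrap dish among the tiles where they stand.

Things in the scene. Friction and masses are not known exactly. Their poses are not given: they have to be found in the camera images.
- green_tile: Glaze test tile, flat, 65 x 45 x 9 mm, 0.06 kg, cream clay with a dark green glaze on its top face. Origin: centre of its underside; x along the 65 mm side, y along the 45 mm side, z up through the glazed face. Starts flat on the table, glaze up.
- blue_tile: Glaze test tile, flat, 65 x 45 x 9 mm, 0.06 kg, cream clay with a dark blue glaze on its top face. Origin: centre of its underside; x along the 65 mm side, y along the 45 mm side, z up through the glazed face. Starts flat on the table, glaze up.
- brown_tile: Glaze test tile, flat, 65 x 45 x 9 mm, 0.06 kg, cream clay with a dark brown glaze on its top face. Origin: centre of its underside; x along the 65 mm side, y along the 45 mm side, z up through the glazed face. Starts flat on the table, glaze up.
- green_board: Pale wooden ware board, fixed, 126 x 86 mm, 10 mm thick. Far end (+x): a dark green glazed swatch, 22 x 80 mm, as a lip 6.5 mm high; near end: a wooden lip 6 mm high, 8 mm wide. Between them a flat bed 96 mm long, open at both sides (y). Origin: under the bed's centre at table height, the bed's surface 10 mm above it; x along the board towards the swatch.
- blue_board: Pale wooden ware board, fixed, 126 x 86 mm, 10 mm thick. Far end (+x): a dark blue glazed swatch, 22 x 80 mm, as a lip 6.5 mm high; near end: a wooden lip 6 mm high, 8 mm wide. Between them a flat bed 96 mm long, open at both sides (y). Origin: under the bed's centre at table height, the bed's surface 10 mm above it; x along the board towards the swatch.
- brown_board: Pale wooden ware board, fixed, 126 x 86 mm, 10 mm thick. Far end (+x): a dark brown glazed swatch, 22 x 80 mm, as a lip 6.5 mm high; near end: a wooden lip 6 mm high, 8 mm wide. Between them a flat bed 96 mm long, open at both sides (y). Origin: under the bed's centre at table height, the bed's surface 10 mm above it; x along the board towards the swatch.
- clay_frog: Little pale clay frog with blue eyes, about 40 mm (x) x 45 mm (y) x 39 mm high, 0.06 kg, standing on the bed of the blue board at the start. Origin: centre of its underside; z up. Its body is solid and rounded, about 38 mm wide along its y, widest low down: grip it across y close to its foot.
- fire_brick: Pale fire brick, fixed, 100 mm (x) x 114 mm (y), flat top 64 mm above the table. Origin: centre of its underside, z up.
- fluted_pot: Bystander: small pale fluted pot, 56 mm across, 44 mm high, standing loose among the tiles. Origin: centre of its underside.
- scrap_dish: Bystander: tiny dark green dish with clay scraps, 51 mm across, 18 mm high, standing loose among the tiles. Origin: centre of its underside.
Mind the look-alikes: they are no part of the job. Leave any red look-alike of the fire_brick alone.

How it is judged:
By the outcome, as a careful person would: the job done as asked, in the order asked, and still so for the second after the job is handed in, with the robot touching nothing.
It also fails if it takes over 112 s, if anything falls off the work surface, if the arm or the gripper's body presses on something with over 40 N, if the wrist force passes 120 N, or if a joint passes its speed limit or range.

## Working session

There is one attempt and no reset: what is moved stays moved. The work goes in short steps, Python scripts to look and compute and a tool call to move; the robot and the scene stay as the last step left them, time stands still between calls to the robot, and variables do not carry over. Pictures are saved under pics/ and viewed, at most 14 in all, crops included, and the job is handed in when it is done.

Besides the shell and the picture viewer there is one more tool, called after "Request:" by a JSON object that holds its "op" and its "data". move_arm: Moves the arm, as the interface text tells. Its arguments: {"type":"object","properties":{"plan":{"type":"array"},"grip_force":{"type":"number"}},"required":["plan"]}

```bash
mkdir -p pics; ls; python3 - <<'E'
from plant import telemetry, viewer
import cv2,numpy as np
for n in ["scene","top"]:
    p,d=viewer.get_image(n); np.savez(f"{n}.npz",p=p,d=d,**{k:np.array(v) for k,v in viewer.calibration(n).items()})
    cv2.imwrite(f"pics/{n}0.png",cv2.resize(p[:,:,::-1],(800,600),interpolation=cv2.INTER_CUBIC))
    print(n,viewer.calibration(n))
s=telemetry.state();print(s)
E
```

```text
pics
scene {'fx': 403.0936373364861, 'fy': 403.0936373364861, 'cx': 259.468796151976, 'cy': 199.75214781683087, 'pose': array([[-0.67619253, -0.54745165,  0.49301151, -0.20157121],
       [-0.73657345,  0.51593794, -0.4373415 ,  0.80175839],
       [-0.01494002, -0.65886625, -0.75211173,  1.15855478],
       [ 0.        ,  0.        ,  0.        ,  1.        ]])}
top {'fx': 444.7571721749402, 'fy': 444.7571721749402, 'cx': 257.61318898523155, 'cy': 193.62230703991204, 'pose': array([[-1.89393630e-02, -9.78217360e-01,  2.06717435e-01,
         2.64885498e-01],
       [-9.99810489e-01,  1.94613305e-02,  4.91673593e-04,
         1.69590177e-01],
       [-4.50395996e-03, -2.06668948e-01, -9.78400562e-01,
         1.36796133e+00],
       [ 0.00000000e+00,  0.00000000e+00,  0.00000000e+00,
         1.00000000e+00]])}
{'time_s': 0.1, 'joints': array([-1.18001260e+00,  2.13316946e-01, -3.49291974e-02,  1.32349761e+00,
        2.42859991e-06,  1.57075430e+00]), 'joint_vel': array([-0.00012455, -0.00208424,  0.00172994, -0.00025374, -0.00097504,
        0.00027607]), 'effort': array([ 4.31383989e-03, -6.87243605e+01,  4.87810743e+01,  1.21768465e-02,
        2.24625264e-04,  9.88165070e-07]), 'tool_pos': array([ 0.19035695, -0.46206164,  0.24488729]), 'eef_rot': array([ 9.80967475e-01,  1.94171545e-01, -9.07712855e-05, -4.64938801e-04]), 'ft_force': array([-1.18124084, -0.6437941 , -0.19023235]), 'wrist_torque': array([-0.01792031,  0.01417474,  0.04074194]), 'finger_force': 0.0, 'gripper_width': 0.08562696873818722}
```

View pics/top0.png

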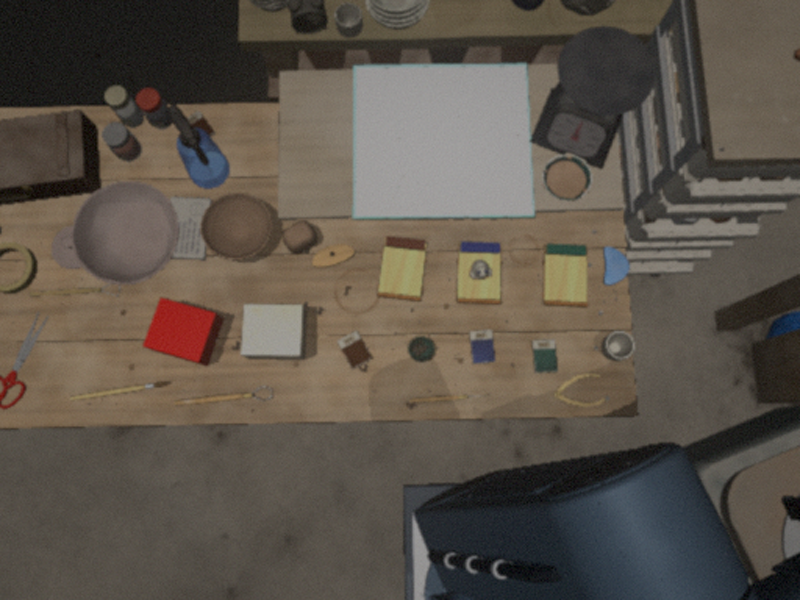

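View pics/scene0.png

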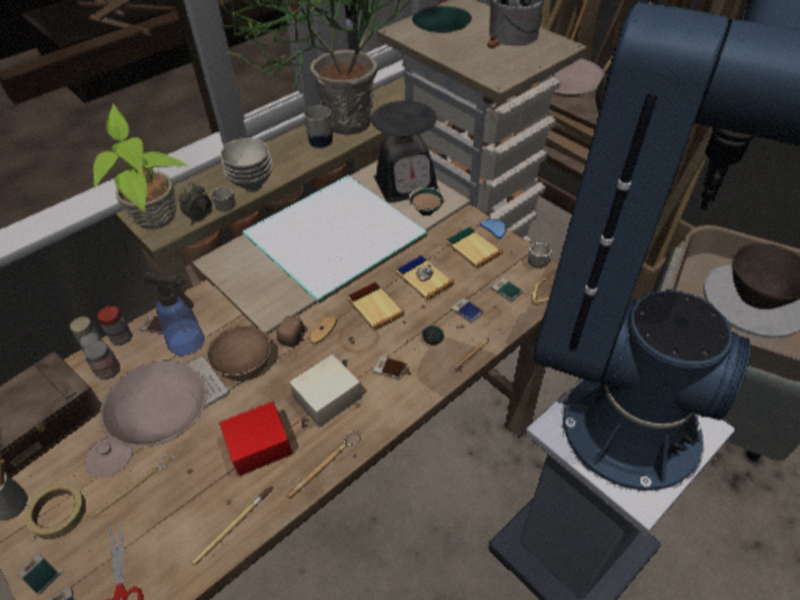

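Top view (800x600 px): the tiles are brown (355,349), blue (482,346) and green (545,356). The boards are brown (402,268), blue (480,272) with the frog at (481,269), and green (566,275). The pale brick is at (273,330).

Possible mix-ups:
- Red brick at (184,330).
- Scrap dish (421,348), which could pass for the green tile.
- Pot (619,345).
- A far green tile, at scene (40,572).

Next is a close crop to check these choices.

```bash
cat > h.py <<'E'
import numpy as np,cv2
from scipy.spatial.transform import Rotation as R
def load(n):
    z=np.load(n+".npz"); return z
def px2w(c,u,v,z):
    "pixel -> world on plane z (pinhole)"
    T=np.array(c["pose"]); r=T[:3,:3]@np.array([(u-c["cx"])/c["fx"],(v-c["cy"])/c["fy"],1.0])
    return T[:3,3]+r*(z-T[2,3])/r[2]
def w2px(c,p):
    T=np.array(c["pose"]); q=T[:3,:3].T@(np.array(p)-T[:3,3]); return c["fx"]*q[0]/q[2]+c["cx"],c["fy"]*q[1]/q[2]+c["cy"]
def ortho(c,img,x0,x1,y0,y1,z,s):
    "top-down map, up=+x, left=+y, s px per m"
    xs=np.arange(x1,x0,-1/s);ys=np.arange(y1,y0,-1/s)
    X,Y=np.meshgrid(xs,ys,indexing="ij");T=np.array(c["pose"])
    P=np.stack([X,Y,np.full_like(X,z)],-1)-T[:3,3];Q=P@T[:3,:3]
    if c.get("fish"):
        r=np.hypot(Q[...,0],Q[...,1]);k=np.arctan2(r,Q[...,2])/np.maximum(r,1e-9)
    else: k=1/Q[...,2]
    return cv2.remap(img,(Q[...,0]*k*c["fx"]+c["cx"]).astype(np.float32),(Q[...,1]*k*c["fy"]+c["cy"]).astype(np.float32),cv2.INTER_CUBIC)
E
python3 - <<'E'
from h import *
z=load("top");c={k:z[k] for k in("fx","fy","cx","cy","pose")}
for u,v,n in [(355,349,'brown'),(482,346,'blue'),(545,356,'green'),(402,268,'bb'),(480,272,'blb'),(566,275,'gb'),(273,330,'brick'),(619,345,'pot'),(421,348,'dish')]:
    print(n,px2w(c,u*.64,v*.64,0.005).round(3))
o=ortho(c,z["p"],.22,.60,-.35,.45,0.01,1000)
o=np.clip(o*1.6,0,255).astype(np.uint8)
for i in range(0,800,50):
    cv2.line(o,(i,0),(i,6 if i%100 else 14),(255,255,255),1)
cv2.imwrite("pics/ortho0.png",o[:,:,::-1])
E
```

```text
brown [0.461 0.266 0.005]
blue [0.462 0.015 0.005]
green [ 0.44  -0.108  0.005]
bb [0.624 0.17  0.005]
blb [0.613 0.012 0.005]
gb [ 0.603 -0.161  0.005]
brick [0.502 0.429 0.005]
pot [ 0.459 -0.256  0.005]
dish [0.46  0.135 0.005]
```

View pics/ortho0.png

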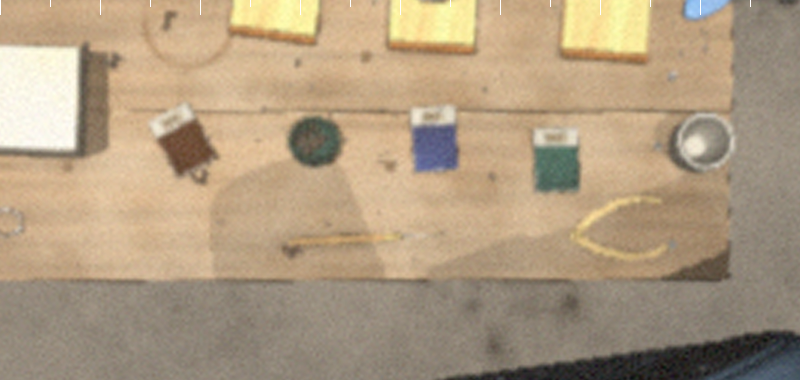

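The crop confirms it: brown tile near (185,140), dish (315,140), blue tile (434,138), green tile (556,160), and the pot near (703,142) by the right table edge. I'll measure shapes from the depth height map.

```bash
python3 - <<'E'
from h import *
from plant import viewer
ds=[];
for i in range(8): ds.append(viewer.get_image("top")[1])
z=load("top");c={k:z[k] for k in("fx","fy","cx","cy","pose")}
d=np.median(ds,0);v,u=np.mgrid[:384,:512];T=c["pose"]
P=np.stack([(u-c["cx"])/c["fx"]*d,(v-c["cy"])/c["fy"]*d,d],-1)@T[:3,:3].T+T[:3,3]
H=P[...,2];print("noise",np.std(np.array(ds),0)[215:225,260:280].mean(), H[190:200,240:290].mean())
m=((H>0.0055)&(H<.1)&(P[...,0]>.35)&(P[...,0]<.72)&(P[...,1]>-.35)&(P[...,1]<.52)).astype(np.uint8)
n,l,s,_=cv2.connectedComponentsWithStats(m)
for i in range(1,n):
    if s[i,4]<40: continue
    pts=P[l==i];h=np.median(pts[:,2]);(a,b),(w,hh),an=cv2.minAreaRect((pts[:,:2]*1000).astype(np.float32))
    print(s[i,4],"c",round(a),round(b),"mean",(pts.mean(0)*1000).round(),"wh",round(w),round(hh),"ang",round(an,1),"h",round(h*1000,1),round(pts[:,2].max()*1000,1))
o=ortho(c,z["p"],.53,.72,-.23,.25,0.010,1600)
o=np.clip(o*1.6,0,255).astype(np.uint8)
cv2.imwrite("pics/ortho1.png",o[:,:,::-1])
E
```

```text
noise 0.020519529 0.0012467153420981298
479 c 681 475 mean [685. 480.  22.] wh 78 89 ang 0.2 h 20.3 45.0
344 c 686 375 mean [684. 374.  40.] wh 54 63 ang 25.5 h 44.3 49.0
1079 c 624 171 mean [623. 171.  12.] wh 89 127 ang 81.7 h 10.7 19.6
1083 c 612 16 mean [611.  17.  14.] wh 88 126 ang 87.1 h 10.9 49.2
278 c 656 312 mean [655. 312.   9.] wh 39 87 ang 18.3 h 8.6 12.4
1103 c 604 -157 mean [ 603. -157.   11.] wh 87 126 ang 85.8 h 10.5 19.7
286 c 621 -263 mean [ 621. -259.    8.] wh 49 76 ang 85.7 h 8.2 12.0
1469 c 502 434 mean [491. 419.  60.] wh 148 114 ang 88.2 h 64.2 68.4
305 c 462 16 mean [461.  16.   9.] wh 65 45 ang 4.0 h 8.9 12.1
321 c 454 265 mean [458. 267.   9.] wh 81 45 ang 27.8 h 9.1 15.6
300 c 454 -244 mean [ 455. -246.   27.] wh 54 53 ang 85.5 h 28.1 46.5
201 c 458 137 mean [459. 137.  12.] wh 48 48 ang 44.0 h 12.5 19.3
305 c 441 -107 mean [ 441. -106.    9.] wh 65 45 ang 2.1 h 8.9 13.3
69 c 376 487 mean [374. 493.  11.] wh 14 66 ang 9.7 h 11.7 16.9
41 c 358 -138 mean [ 360. -135.    9.] wh 43 14 ang 56.6 h 9.2 11.6
108 c 361 109 mean [361. 110.   9.] wh 11 116 ang 5.6 h 9.0 12.7
```

View pics/ortho1.png

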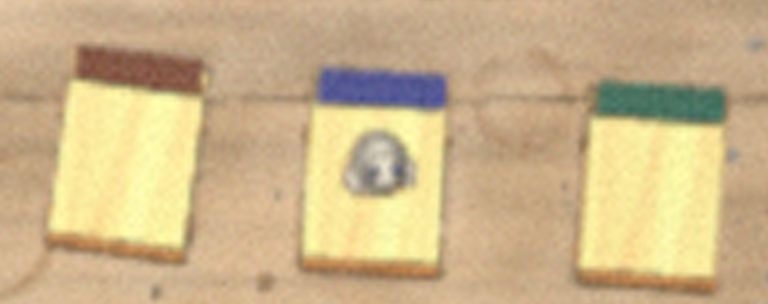

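Depth gives clean poses. First move: travel in over the table and begin turning the wrist.

Request:
{"op": "move_arm", "data": {"plan": [[0.5,-0.3,0,0,0,0,1],[0.79,-0.49,0,0,0,0,1],[0.79,-0.49,0,0,0,0,1],[0.79,-0.49,0,0,0,0,1],[0.79,-0.49,0,0,0,0,1],[0.79,-0.49,0,0,0,0,1],[0.79,-0.49,0,0,0,0,1],[0.79,-0.49,0,0,0,0,1],[0,0,0,0,0,-1,1],[0,0,0,0,0,-1,1],[0,0,0,0,0,-1,1],[0,0,0,0,0,-1,1]]}}

```text
time_s: 2.0
tool_pos: [0.4397, -0.1175, 0.2453]
eef_rot: [0.922, 0.387, -0.0, -0.0]
ft_force: [0.4, 0.3, 0.4]
gripper_width: 0.085
finger_force: 0.0
```

```bash
cat >> h.py <<'E'
def go(x,y,z,yaw=None):
    "prints what is left to go to TCP x,y,z (m), tool-x yaw (deg), in move units"
    from plant import telemetry
    s=telemetry.state();Rt=R.from_quat(s["eef_rot"]);t=Rt.inv().apply(np.array([x,y,z])-s["tool_pos"])/.06
    M=Rt.as_matrix();yw=np.degrees(np.arctan2(M[1,0],M[0,0]))
    tilt=Rt.inv().apply(np.cross(M[:,2],[0,0,-1]))/.1
    print("t",s["time_s"].__round__(2),"pos",s["tool_pos"].round(4),"yaw",yw.round(1),"j",s["joints"].round(2),"w",round(s["gripper_width"],4),"ff",round(s["finger_force"],1),"ft",s["ft_force"].round(1))
    dy=0 if yaw is None else (yw-yaw+180)%360-180
    print("shift",t.round(2),"tilt fix",tilt[:2].round(2),"wz",round(np.radians(dy)/.1,2))
E
python3 - <<'E'
from h import *
go(.58,0.01,.25,180)
z=load("top");c={k:z[k] for k in("fx","fy","cx","cy","pose")}
d=z["d"];v,u=np.mgrid[:384,:512];T=c["pose"]
P=np.stack([(u-c["cx"])/c["fx"]*d,(v-c["cy"])/c["fy"]*d,d],-1)@T[:3,:3].T+T[:3,3]
for lo,hi,x0,x1,y0,y1 in[(.056,.075,.4,.6,.35,.55),(.02,.06,.56,.66,-.03,.06)]:
    m=(P[...,2]>lo)&(P[...,2]<hi)&(P[...,0]>x0)&(P[...,0]<x1)&(P[...,1]>y0)&(P[...,1]<y1)
    pts=P[m];print(m.sum(),cv2.minAreaRect((pts[:,:2]*1000).astype(np.float32)),pts.mean(0).round(4))
E
```

```text
t 2.0 pos [ 0.4397 -0.1175  0.2453] yaw 45.5 j [-0.26  0.12 -0.15  1.3   0.    2.09] w 0.085 ff 0.0 ft [0.4 0.3 0.4]
shift [ 3.15  0.18 -0.08] tilt fix [-0.  0.] wz -23.47
1387 ((495.7283020019531, 457.2689514160156), (186.66763305664062, 101.23410034179688), 88.33509063720703) [0.494  0.4304 0.0644]
124 ((627.6072387695312, 9.841068267822266), (59.46564483642578, 72.06696319580078), 3.229769706726074) [0.6155 0.0155 0.0332]
```

Request:
{"op": "move_arm", "data": {"plan": [[1,0.06,0,0,0,0,1],[1,0.06,0,0,0,0,1],[0.6,0.06,0,0,0,0,1],[0,0,0,0,0,-1,1],[0,0,0,0,0,-1,1],[0,0,0,0,0,-1,1],[0,0,0,0,0,-1,1],[0,0,0,0,0,-1,1],[0,0,0,0,0,-1,1],[0,0,0,0,0,-1,1],[0,0,0,0,0,-1,1],[0,0,0,0,0,-1,1]]}}

```text
time_s: 3.5
tool_pos: [0.5571, -0.0142, 0.2453]
eef_rot: [0.662, 0.749, -0.0, -0.0]
ft_force: [-1.1, -0.1, -0.2]
gripper_width: 0.0857
finger_force: 0.0
```

Request:
{"op": "move_arm", "data": {"plan": [[0,0,0,0,0,-1,1],[0,0,0,0,0,-1,1],[0,0,0,0,0,-1,1],[0,0,0,0,0,-1,1],[0,0,0,0,0,-1,1],[0,0,0,0,0,-1,1],[0,0,0,0,0,-1,1],[0,0,0,0,0,-1,1],[0,0,0,0,0,-1,1],[0,0,0,0,0,-1,1],[0,0,0,0,0,-1,1],[0,0,0,0,0,-1,1]]}}

```text
time_s: 5.0
tool_pos: [0.5571, -0.0142, 0.2453]
eef_rot: [0.123, 0.992, 0.0, -0.0]
ft_force: [-0.7, -0.3, -0.2]
gripper_width: 0.0856
finger_force: 0.0
```

```bash
python3 - <<'E'
from h import *
from plant import viewer
c=viewer.calibration("wrist");p,d=viewer.get_image("wrist");c=dict(c,fish=1)
go(.6,0.01,.25,180)
np.savez("w1.npz",p=p,d=d,**{k:np.array(v) for k,v in c.items()});print(c)
o=ortho(c,p,.53,.70,-.09,.11,.03,3000)
cv2.imwrite("pics/w1.png",np.hstack([cv2.resize(p,(400,300)),cv2.resize(o,(400,340))[:300]])[:,:,::-1])
o=ortho(c,p,.55,.68,-.06,.09,.02,4000);cv2.imwrite("pics/w1o.png",o[:,:,::-1])
E
```

```text
t 5.05 pos [ 0.5571 -0.0142  0.2453] yaw 166.1 j [-0.03  0.33  0.13  1.36 -0.    0.22] w 0.0853 ff 0.0 ft [-0.3  1.  -0.1]
shift [-0.6   0.56 -0.08] tilt fix [-0. -0.] wz -2.42
{'fx': 297.3186396354542, 'fy': 297.3186396354542, 'cx': 253.30674095936362, 'cy': 196.0804133999921, 'pose': array([[ 2.45293936e-01,  9.25612700e-01,  2.88222161e-01,
         4.84327913e-01],
       [ 9.69448281e-01, -2.34495588e-01, -7.19850635e-02,
         5.20516536e-03],
       [ 9.56535985e-04,  2.97073978e-01, -9.54853987e-01,
         3.73958540e-01],
       [ 0.00000000e+00,  0.00000000e+00,  0.00000000e+00,
         1.00000000e+00]]), 'fish': 1}
```

View pics/w1.png

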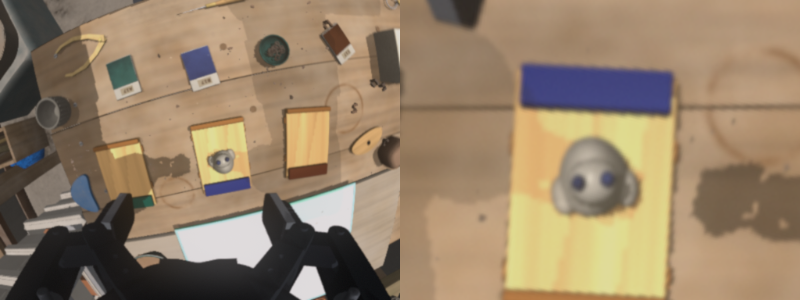

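View pics/w1o.png

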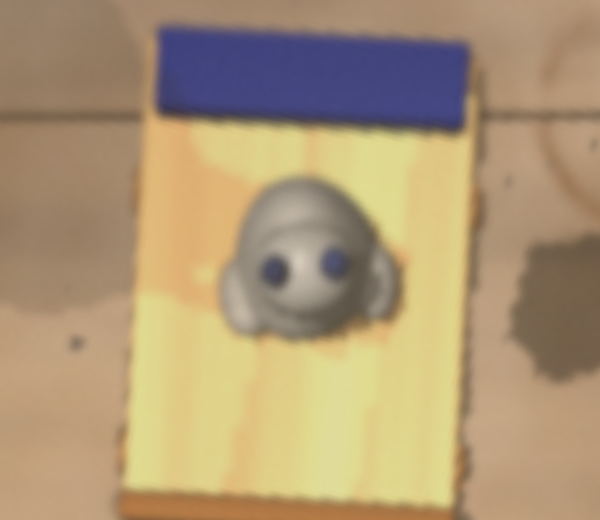

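The frog sits on the blue board (ortho px (310,257)) facing -x, turned about 7°. All three tiles and boards match by colour.

```bash
cat >> h.py <<'E'
def go(x,y,z,yaw):
    "shift to TCP x,y,z (m) in move units, in the tool frame after the turn wz to tool-x yaw (deg)"
    from plant import telemetry
    s=telemetry.state();M=R.from_quat(s["eef_rot"]).as_matrix();yw=np.degrees(np.arctan2(M[1,0],M[0,0]))
    d=(np.array([x,y,z])-s["tool_pos"])/.06;a=np.radians(yaw);sx=d@[np.cos(a),np.sin(a),0];sy=d@[np.sin(a),-np.cos(a),0]
    print("t",round(s["time_s"],2),"pos",s["tool_pos"].round(4),"yaw",yw.round(1),"j6",s["joints"][5].round(2),"w",round(s["gripper_width"],4),"ff",round(s["finger_force"],1),"ft",s["ft_force"].round(1))
    print("  wz",round(np.radians((yw-yaw+180)%360-180)/.1,2),"then shift",np.round([sx,sy,-d[2]],2))
E
python3 - <<'E'
from h import *
go(.6155,.0125,.10,187)
z=load("w1");T=z["pose"];d=z["d"];v,u=np.mgrid[:384,:512]
a=u-z["cx"];b=v-z["cy"];r=np.hypot(a,b);t=r/z["fx"];k=np.where(t<1.3,np.tan(t)/np.maximum(r,1e-6),0)
P=np.stack([a*k*d,b*k*d,d],-1)@T[:3,:3].T+T[:3,3]
def rect(n,lo,hi,x0,x1,y0,y1):
    m=(P[...,2]>lo)&(P[...,2]<hi)&(P[...,0]>x0)&(P[...,0]<x1)&(P[...,1]>y0)&(P[...,1]<y1)&(d>0)
    q=P[m];
    if len(q): print(n,len(q),[np.round(x,1) for x in cv2.minAreaRect((q[:,:2]*1000).astype(np.float32))],np.median(q,0).round(4))
rect("frog",.018,.06,.57,.65,-.04,.06)
rect("froglow",.014,.024,.585,.65,-.02,.05)
rect("blueb",.006,.02,.53,.69,-.04,.08)
rect("brownb",.006,.03,.53,.70,.1,.26)
rect("greenb",.006,.03,.52,.68,-.23,-.09)
rect("bluet",.005,.02,.41,.51,-.03,.07)
rect("greent",.005,.02,.39,.49,-.16,-.06)
rect("brownt",.005,.02,.41,.51,.20,.32)
rect("brick",.056,.075,.4,.6,.34,.49)
E
```

```text
t 5.05 pos [ 0.5571 -0.0142  0.2453] yaw 166.1 j6 0.22 w 0.0853 ff 0.0 ft [-0.3  1.  -0.1]
  wz -3.65 then shift [-1.02  0.32  2.42]
frog 739 [array([612.7,  11.7]), array([42.5, 37.5]), np.float64(72.2)] [0.6077 0.0131 0.0334]
froglow 234 [array([615.5,  14.6]), array([37.1, 44. ]), np.float64(18.6)] [0.6046 0.011  0.021 ]
blueb 5439 [array([612. ,  15.1]), array([ 89.7, 127. ]), np.float64(87.1)] [0.6    0.0156 0.0104]
brownb 4893 [array([623.6, 169.1]), array([ 87.8, 127.1]), np.float64(81.6)] [0.6204 0.1661 0.0104]
greenb 4522 [array([ 603.2, -157.5]), array([ 88. , 127.4]), np.float64(86.7)] [ 0.5935 -0.1505  0.01  ]
bluet 1948 [array([462. ,  15.1]), array([65.6, 45.6]), np.float64(4.0)] [0.4623 0.0149 0.0087]
greent 1692 [array([ 431.9, -121. ]), array([85. , 73.4]), np.float64(3.0)] [ 0.4414 -0.1061  0.0085]
brownt 1264 [array([455.1, 261.3]), array([81.5, 51.1]), np.float64(28.0)] [0.4579 0.2639 0.009 ]
brick 404 [array([491.1, 364.6]), array([18.1, 99.7]), np.float64(78.9)] [0.474  0.3649 0.062 ]
```

Request:
{"op": "move_arm", "data": {"plan": [[0,0,0,0,0,-0.9,1],[0,0,0,0,0,-0.9,1],[0,0,0,0,0,-0.9,1],[0,0,0,0,0,-0.95,1],[-0.5,0.17,0,0,0,0,1],[-0.5,0.17,0,0,0,0,1],[0,0,0.8,0,0,0,1],[0,0,0.8,0,0,0,1],[0,0,0.8,0,0,0,1],[0,0,0,0,0,0,1]], "grip_force": 25}}

```text
time_s: 6.3
tool_pos: [0.612, 0.0128, 0.0984]
eef_rot: [-0.056, 0.998, 0.0, -0.003]
ft_force: [-1.1, -0.5, 0.9]
gripper_width: 0.0854
finger_force: 0.0
```

```bash
python3 - <<'E'
from h import *
from plant import viewer
go(.6135,.013,.026,187)
c=dict(viewer.calibration("wrist"),fish=1);p,d=viewer.get_image("wrist")
cv2.imwrite("pics/w2.png",np.hstack([p,ortho(c,p,.56,.67,-.06,.08,.02,3490)[:384]])[:,:,::-1][:,:800])
E
```

```text
t 6.3 pos [0.612  0.0128 0.0984] yaw -173.5 j6 -0.09 w 0.0854 ff 0.0 ft [-1.1 -0.5  0.9]
  wz -0.09 then shift [-0.02  0.    1.21]
```

View pics/w2.png

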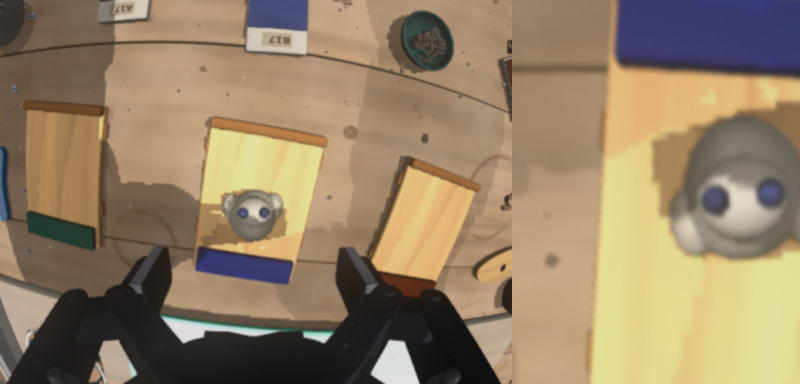

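The wrist view shows the frog at (252,212), level and midway between the fingers (150 and 357). Descend and grip.

Request:
{"op": "move_arm", "data": {"plan": [[0,0,0.6,0,0,0,1],[0,0,0.4,0,0,0,1],[0,0,0.2,0,0,0,1],[0,0,0,0,0,0,-1],[0,0,0,0,0,0,-1],[0,0,0,0,0,0,-1],[0,0,0,0,0,0,-1],[0,0,0,0,0,0,-1],[0,0,0,0,0,0,-1]], "grip_force": 25}}

```text
time_s: 7.48
tool_pos: [0.6152, 0.0129, 0.0306]
eef_rot: [-0.057, 0.998, -0.0, 0.001]
ft_force: [-1.3, -0.6, 8.0]
gripper_width: 0.0332
finger_force: 24.2
```

Request:
{"op": "move_arm", "data": {"plan": [[0,0,-0.5,0,0,0,-1],[0,0,-0.9,0,0,0,-1],[0,0,-0.9,0,0,0,-1],[0,0,0,0,0,0,-1]]}}

```text
time_s: 7.98
tool_pos: [0.6167, 0.0129, 0.1723]
eef_rot: [-0.057, 0.998, -0.0, 0.004]
ft_force: [0.4, -0.1, -1.2]
gripper_width: 0.0329
finger_force: 24.5
```

```bash
cat >> h.py <<'E'
def wcloud():
    from plant import viewer
    z=dict(viewer.calibration("wrist"),fish=1);p,d=viewer.get_image("wrist");T=z["pose"];v,u=np.mgrid[:384,:512]
    a=u-z["cx"];b=v-z["cy"];r=np.hypot(a,b);t=r/z["fx"];k=np.where(t<1.3,np.tan(t)/np.maximum(r,1e-6),0)
    P=np.stack([a*k*d,b*k*d,d],-1)@T[:3,:3].T+T[:3,3]; P[d==0]=np.nan
    return z,p,P
def rect(P,n,lo,hi,x0,x1,y0,y1):
    m=(P[...,2]>lo)&(P[...,2]<hi)&(P[...,0]>x0)&(P[...,0]<x1)&(P[...,1]>y0)&(P[...,1]<y1)
    q=P[m]
    if len(q): print(n,len(q),[np.round(x,1) for x in cv2.minAreaRect((q[:,:2]*1000).astype(np.float32))],np.median(q,0).round(4))
E
python3 - <<'E'
from h import *
go(.50,.429,.2,187)
c,p,P=wcloud()
go(.50,.429,.2,187)
rect(P,"held",.06,.2,.585,.655,-.007,.033)
cv2.imwrite("pics/w3.png",p[:,:,::-1])
E
```

```text
t 7.97 pos [0.6167 0.0129 0.1723] yaw -173.5 j6 -0.09 w 0.0329 ff 24.5 ft [ 0.4 -0.1 -1.2]
  wz -0.08 then shift [ 1.09  7.12 -0.46]
t 8.03 pos [0.6156 0.0129 0.1696] yaw -173.5 j6 -0.09 w 0.0331 ff 24.5 ft [ 0.6 -0.5 -1.1]
  wz -0.08 then shift [ 1.07  7.12 -0.51]
held 5769 [array([614.7,  13.6]), array([36.1, 40.4]), np.float64(3.9)] [0.6072 0.0132 0.1802]
```

View pics/w3.png

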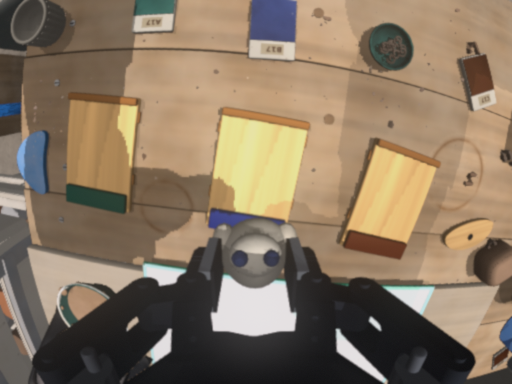

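The frog is held upright between the fingers at (255,255) and the blue bed is clear. Carry it towards the brick.

Request:
{"op": "move_arm", "data": {"plan": [[0.1,0.5,0,0,0,0,-1],[0.13,0.85,0,0,0,0,-1],[0.13,0.85,0,0,0,0,-1],[0.13,0.85,0,0,0,0,-1],[0.13,0.85,0,0,0,0,-1],[0.13,0.85,0,0,0,0,-1],[0.13,0.85,0,0,0,0,-1],[0.13,0.85,0,0,0,0,-1],[0.1,0.5,0,0,0,0,-1],[0,0,0,0,0,0,-1]]}}

```text
time_s: 9.28
tool_pos: [0.4993, 0.4211, 0.1656]
eef_rot: [-0.058, 0.998, -0.001, -0.001]
ft_force: [0.5, 0.2, -1.0]
gripper_width: 0.0326
finger_force: 24.5
```

```bash
python3 - <<'E'
from h import *
c,p,P=wcloud()
z=load("top");ct={k:z[k] for k in("fx","fy","cx","cy","pose")}
d=z["d"];v,u=np.mgrid[:384,:512];T=ct["pose"]
Q=np.stack([(u-ct["cx"])/ct["fx"]*d,(v-ct["cy"])/ct["fy"]*d,d],-1)@T[:3,:3].T+T[:3,3]
for im,A,n in((z["p"],Q,"top"),(p,P,"wrist")):
    A=A.copy();f=im.astype(float);A[(f[...,0]>1.5*f[...,2])]=np.nan
    rect(A,n,.058,.072,.42,.58,.34,.55)
go(.50,.429,.15,187)
E
```

```text
top 1263 [array([494.7, 421.1]), array([114.8, 101. ]), np.float64(88.0)] [0.493  0.421  0.0645]
wrist 13280 [array([494.7, 420.6]), array([114.3, 100.7]), np.float64(88.3)] [0.4824 0.4162 0.0641]
t 9.32 pos [0.4999 0.4199 0.1659] yaw -173.4 j6 0.58 w 0.0325 ff 24.5 ft [-0.6 -0.8 -0.4]
  wz -0.06 then shift [-0.02  0.15  0.27]
```

Request:
{"op": "move_arm", "data": {"plan": [[0.06,0.02,0.5,0,0,0,-1],[0,0,0.5,0,0,0,-1],[0,0,0.2,0,0,0,-1],[0,0,0.1,0,0,0,-1],[0,0,0,0,0,0,-1]]}}

```text
time_s: 9.95
tool_pos: [0.4974, 0.4202, 0.0898]
eef_rot: [-0.057, 0.998, 0.0, 0.0]
ft_force: [0.1, -0.5, -0.2]
gripper_width: 0.0326
finger_force: 24.6
```

```bash
python3 - <<'E'
from h import *
go(.4962,.421,.0846,187)
E
```

```text
t 9.95 pos [0.4974 0.4202 0.0898] yaw -173.5 j6 0.59 w 0.0326 ff 24.6 ft [ 0.1 -0.5 -0.2]
  wz -0.08 then shift [0.02 0.02 0.09]
```

Request:
{"op": "move_arm", "data": {"plan": [[0,0,0.04,0,0,0,-1],[0,0,0.03,0,0,0,-1],[0,0,0,0,0,0,-1]]}}

```text
time_s: 10.32
tool_pos: [0.497, 0.4204, 0.0852]
eef_rot: [-0.057, 0.998, 0.0, 0.0]
ft_force: [-0.7, 0.7, 1.3]
gripper_width: 0.033
finger_force: 24.6
```

Request:
{"op": "move_arm", "data": {"plan": [[0,0,0.03,0,0,0,-1],[0,0,0,0,0,0,-1]]}}

```text
time_s: 10.58
tool_pos: [0.4972, 0.4205, 0.0846]
eef_rot: [-0.057, 0.998, 0.0, 0.001]
ft_force: [-3.8, -3.5, 13.1]
gripper_width: 0.0329
finger_force: 26.9
```

Contact. Back off a hair, open and rise.

Request:
{"op": "move_arm", "data": {"plan": [[0,0,-0.02,0,0,0,-1],[0,0,0,0,0,0,-0.1],[0,0,0,0,0,0,0.1],[0,0,0,0,0,0,0.5],[0,0,0,0,0,0,1],[0,0,0,0,0,0,1],[0,0,-0.3,0,0,0,1],[0,0,-0.7,0,0,0,1],[0,0,-0.8,0,0,0,1],[0,0,0,0,0,0,1]]}}

```text
time_s: 11.82
tool_pos: [0.4984, 0.4215, 0.1965]
eef_rot: [-0.057, 0.998, 0.002, 0.003]
ft_force: [1.4, 0.4, 0.0]
gripper_width: 0.0851
finger_force: 0.0
```

```bash
python3 - <<'E'
from h import *
c,p,P=wcloud()
rect(P,"frog",.075,.12,.46,.54,.38,.46)
z=P[...,2];m=(abs(P[...,0]-.495)<.03)&(abs(P[...,1]-.421)<.03);print("top",np.nanmax(z[m]))
go(.458,.2655,.12,208)
cv2.imwrite("pics/w4.png",np.hstack([p[:,:,::-1],ortho(c,p,.41,.50,.21,.32,.009,2600)[:384,:,::-1] if 0 else p[:,:10,::-1]]))
rect(P,"brownt",.005,.02,.40,.51,.20,.32)
E
```

```text
frog 1466 [array([496.5, 419.7]), array([40.7, 39.2]), np.float64(71.4)] [0.4919 0.4215 0.0906]
top 0.2853138469323957
t 11.88 pos [0.4977 0.4209 0.1941] yaw -173.5 j6 0.59 w 0.0852 ff 0.0 ft [ 0.3  0.1 -0.9]
  wz -3.74 then shift [ 1.8  -1.98  1.24]
brownt 2099 [array([453.3, 264.9]), array([80.3, 45.2]), np.float64(27.8)] [0.4579 0.2683 0.0086]
```

View pics/w4.png

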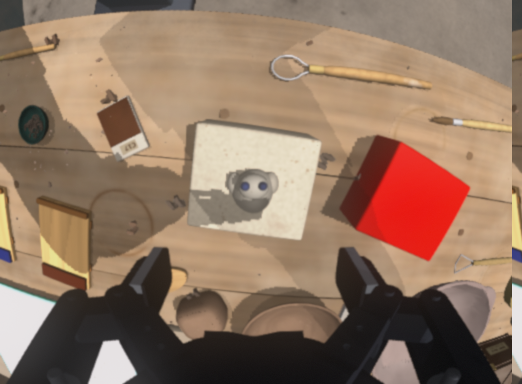

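The frog stands upright at (253,187) on the pale brick, at (0.4965,0.420) against a brick centre of (0.4947,0.421). Next is the brown tile at (122,128). A scrap at its near end stretches the depth rectangle, so the corrected centre is about (0.460,0.2685).

Request:
{"op": "move_arm", "data": {"plan": [[0,0,0,0,0,-0.93,1],[0,0,0,0,0,-0.93,1],[0,0,0,0,0,-0.94,1],[0,0,0,0,0,-0.94,1],[0.44,-0.49,0,0,0,0,1],[0.44,-0.49,0,0,0,0,1],[0.44,-0.49,0,0,0,0,1],[0.43,-0.48,0,0,0,0,1],[0,0,0.8,0,0,0,0.4],[0,0,0.7,0,0,0,0.3],[0,0,0,0,0,0,0.25],[0,0,0,0,0,0,0.25]]}}

```text
time_s: 13.38
tool_pos: [0.4594, 0.268, 0.1035]
eef_rot: [-0.242, 0.97, 0.0, 0.0]
ft_force: [0.9, 0.7, 0.8]
gripper_width: 0.0535
finger_force: 0.0
```

```bash
python3 - <<'E'
from h import *
c,p,P=wcloud()
go(.460,.2685,.03,208)
rect(P,"brownt",.0055,.013,.40,.51,.20,.32)
z,q=c,p
o=ortho(c,p,.40,.51,.21,.33,.009,3300)
cv2.imwrite("pics/w5.png",np.hstack([p,o[:384 if o.shape[0]>384 else None]] if o.shape[0]>=363 and 0 else [p,cv2.resize(o,(288,384))])[:,:,::-1])
E
```

```text
t 13.43 pos [0.4599 0.2683 0.104 ] yaw -152.0 j6 0.04 w 0.0533 ff 0.0 ft [-0.8  1.   0.2]
  wz -0.0 then shift [-0.    0.    1.23]
brownt 4484 [array([452.6, 263.8]), array([80.7, 45.3]), np.float64(27.7)] [0.4564 0.2659 0.0088]
```

View pics/w5.png

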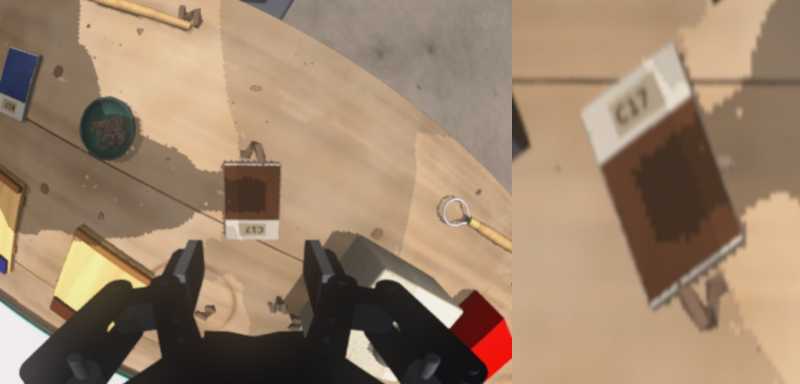

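The brown tile is at (252,200), squared up between the fingers (200 and 310). The scrap sits clear beyond its far end.

Request:
{"op": "move_arm", "data": {"plan": [[0,0,0.6,0,0,0,0.25],[0,0,0.5,0,0,0,0.25],[0,0,0.2,0,0,0,0.25],[0,0,0,0,0,0,0.25]]}}

```text
time_s: 13.92
tool_pos: [0.4595, 0.268, 0.0251]
eef_rot: [-0.242, 0.97, 0.0, 0.0]
ft_force: [0.2, 1.0, 0.1]
gripper_width: 0.0532
finger_force: 0.0
```

Request:
{"op": "move_arm", "data": {"plan": [[0,0,0.05,0,0,0,0.25],[0,0,0,0,0,0,0.25]]}}

```text
time_s: 14.18
tool_pos: [0.4596, 0.268, 0.0223]
eef_rot: [-0.242, 0.97, 0.0, 0.001]
ft_force: [0.2, -0.4, 0.2]
gripper_width: 0.0531
finger_force: 0.0
```

Request:
{"op": "move_arm", "data": {"plan": [[0,0,0.06,0,0,0,0.25],[0,0,0,0,0,0,0.25]]}}

```text
time_s: 14.42
tool_pos: [0.459, 0.2677, 0.0178]
eef_rot: [-0.242, 0.97, -0.0, -0.0]
ft_force: [-0.2, 0.3, -1.4]
gripper_width: 0.0533
finger_force: 0.0
```

Request:
{"op": "move_arm", "data": {"plan": [[0,0,0.05,0,0,0,0.25],[0,0,0,0,0,0,0.25]]}}

```text
time_s: 14.68
tool_pos: [0.459, 0.2677, 0.0147]
eef_rot: [-0.242, 0.97, -0.0, -0.0]
ft_force: [0.4, 0.2, 1.3]
gripper_width: 0.0534
finger_force: 0.0
```

Request:
{"op": "move_arm", "data": {"plan": [[0,0,-0.01,0,0,0,-1],[0,0,0,0,0,0,-1],[0,0,0,0,0,0,-1],[0,0,0,0,0,0,-1]], "grip_force": 30}}

```text
time_s: 15.18
tool_pos: [0.4591, 0.2677, 0.0155]
eef_rot: [-0.242, 0.97, -0.0, -0.0]
ft_force: [0.1, 0.3, -1.2]
gripper_width: 0.0436
finger_force: 30.6
```

Request:
{"op": "move_arm", "data": {"plan": [[0,0,-0.3,0,0,0,-1],[0,0,-0.7,0,0,0,-1],[0,0,0,0,0,0,-1],[0,0,0,0,0,0,-1]]}}

```text
time_s: 15.68
tool_pos: [0.459, 0.2677, 0.0751]
eef_rot: [-0.242, 0.97, -0.0, -0.0]
ft_force: [0.2, 0.1, -0.6]
gripper_width: 0.0437
finger_force: 30.9
```

```bash
python3 - <<'E'
from h import *
c,p,P=wcloud()
go(.6169,.171,.075,171.7)
cv2.imwrite("pics/w6.png",p[120:,60:460,::-1])
E
```

```text
t 15.72 pos [0.4587 0.2675 0.0747] yaw -152.0 j6 0.04 w 0.0439 ff 30.9 ft [-0.4 -0.4 -0.3]
  wz 6.33 then shift [-2.84 -1.21 -0.01]
```

View pics/w6.png

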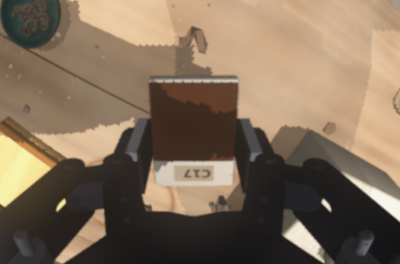

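The brown tile is held square and level. Turn it to the brown board's heading and carry it there.

Request:
{"op": "move_arm", "data": {"plan": [[0,0,0,0,0,0.9,-1],[0,0,0,0,0,0.9,-1],[0,0,0,0,0,0.9,-1],[0,0,0,0,0,0.9,-1],[0,0,0,0,0,0.9,-1],[0,0,0,0,0,0.9,-1],[0,0,0,0,0,0.93,-1],[-0.71,-0.3,0,0,0,0,-1],[-0.71,-0.3,0,0,0,0,-1],[-0.71,-0.3,0,0,0,0,-1],[-0.71,-0.3,0,0,0,0,-1],[0,0,0,0,0,0,-1]]}}

```text
time_s: 17.23
tool_pos: [0.6188, 0.1699, 0.0737]
eef_rot: [0.074, 0.997, -0.0, -0.001]
ft_force: [-0.4, 0.8, -1.7]
gripper_width: 0.044
finger_force: 30.9
```

```bash
python3 - <<'E'
from h import *
go(.6169,.171,.027,171.7)
E
```

```text
t 17.23 pos [0.6188 0.1699 0.0737] yaw 171.5 j6 0.42 w 0.044 ff 30.9 ft [-0.4  0.8 -1.7]
  wz -0.03 then shift [0.03 0.01 0.78]
```

Request:
{"op": "move_arm", "data": {"plan": [[0.03,0.01,0.3,0,0,0,-1],[0,0,0.3,0,0,0,-1],[0,0,0.1,0,0,0,-1],[0,0,0.08,0,0,0,-1],[0,0,0,0,0,0,-1]]}}

```text
time_s: 17.85
tool_pos: [0.6156, 0.1729, 0.0288]
eef_rot: [0.072, 0.997, 0.0, -0.0]
ft_force: [-0.1, -0.1, -1.0]
gripper_width: 0.0438
finger_force: 30.9
```

Request:
{"op": "move_arm", "data": {"plan": [[0,0,0.02,0,0,0,-1],[0,0,0,0,0,0,-1]]}}

```text
time_s: 18.1
tool_pos: [0.6159, 0.1728, 0.0278]
eef_rot: [0.072, 0.997, 0.0, 0.0]
ft_force: [-0.1, 0.7, -0.4]
gripper_width: 0.0436
finger_force: 30.9
```

Request:
{"op": "move_arm", "data": {"plan": [[-0.01,-0.03,0.02,0,0,0,-1],[0,0,0,0,0,0,-1],[0,0,0.015,0,0,0,-1],[0,0,0,0,0,0,-1]]}}

```text
time_s: 18.6
tool_pos: [0.616, 0.1709, 0.0254]
eef_rot: [0.072, 0.997, 0.0, 0.0]
ft_force: [-0.2, 1.0, -0.8]
gripper_width: 0.0441
finger_force: 30.9
```

Request:
{"op": "move_arm", "data": {"plan": [[0,0,0.01,0,0,0,-1],[0,0,0,0,0,0,-1],[0,0,0,0,0,0,0.15],[0,0,0,0,0,0,0.3],[0,0,0,0,0,0,0.3],[0,0,0,0,0,0,0.3],[0,0,-0.3,0,0,0,0.3],[0,0,-0.8,0,0,0,0.3],[0,0,-0.8,0,0,0,0.3],[0,0,0,0,0,0,0.25]]}}

```text
time_s: 19.85
tool_pos: [0.618, 0.1715, 0.1428]
eef_rot: [0.072, 0.997, 0.001, 0.003]
ft_force: [-0.0, -0.3, -1.0]
gripper_width: 0.0536
finger_force: 0.0
```

```bash
python3 - <<'E'
from h import *
c,p,P=wcloud()
rect(P,"brown tile placed",.0173,.026,.565,.655,.12,.22)
rect(P,"brown board",.006,.026,.53,.70,.1,.25)
rect(P,"blue tile",.005,.02,.41,.51,-.03,.07)
go(.462,.0155,.1,184)
cv2.imwrite("pics/w7.png",p[:,:,::-1])
E
```

```text
brown tile placed 3303 [array([605.8, 174.9]), array([49.2, 88.5]), np.float64(76.0)] [0.614  0.1724 0.0189]
brown board 12058 [array([623.9, 169.8]), array([ 89., 127.]), np.float64(81.6)] [0.6173 0.1705 0.0143]
blue tile 2275 [array([462.2,  15.7]), array([65.8, 46.2]), np.float64(3.5)] [0.4637 0.0176 0.0085]
t 19.9 pos [0.617  0.1712 0.1405] yaw 171.7 j6 0.42 w 0.0532 ff 0.0 ft [-0.1 -0.4 -0.5]
  wz -2.15 then shift [ 2.76 -2.41  0.67]
```

View pics/w7.png

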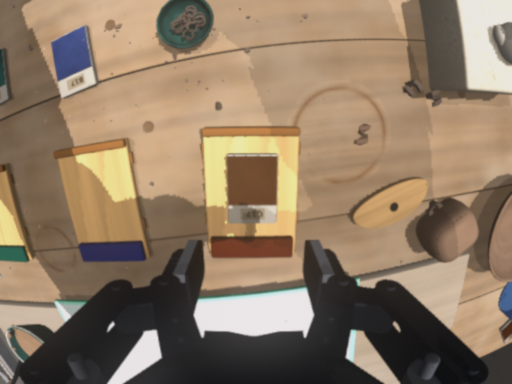

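The brown tile lies flat on the brown bed (252,188), with even gaps to the lips and sides. Next is the blue tile.

Request:
{"op": "move_arm", "data": {"plan": [[0,0,0,0,0,-0.72,0.25],[0,0,0,0,0,-0.72,0.25],[0,0,0,0,0,-0.71,0.25],[0.7,-0.6,0,0,0,0,0.25],[0.7,-0.6,0,0,0,0,0.25],[0.7,-0.6,0,0,0,0,0.25],[0.66,-0.61,0,0,0,0,0.25],[0,0,0.6,0,0,0,0.25],[0,0,0.7,0,0,0,0.25],[0,0,0,0,0,0,0.25],[0,0,0,0,0,0,0.25]]}}

```text
time_s: 21.28
tool_pos: [0.4612, 0.0151, 0.0616]
eef_rot: [-0.035, 0.999, -0.0, -0.0]
ft_force: [0.2, 0.0, -0.2]
gripper_width: 0.0537
finger_force: 0.0
```

```bash
python3 - <<'E'
from h import *
c,p,P=wcloud()
rect(P,"blue tile",.005,.015,.41,.51,-.03,.07)
go(.462,.0155,.0155,183.8)
E
```

```text
blue tile 5992 [array([461.7,  14.9]), array([64.5, 45.5]), np.float64(3.8)] [0.458  0.0147 0.0087]
t 21.32 pos [0.4617 0.0152 0.062 ] yaw -176.0 j6 -0.04 w 0.0533 ff 0.0 ft [-0.6  0.5  0.4]
  wz 0.04 then shift [-0.01  0.01  0.77]
```

Well aligned. Descend, grip and lift.

Request:
{"op": "move_arm", "data": {"plan": [[0,0,0.4,0,0,0,0.25],[0,0,0.25,0,0,0,0.25],[0,0,0.1,0,0,0,0.25],[0,0,0,0,0,0,0.25],[0,0,0.01,0,0,0,0.25],[0,0,0,0,0,0,0.25]]}}

```text
time_s: 22.08
tool_pos: [0.4613, 0.0151, 0.0157]
eef_rot: [-0.035, 0.999, -0.0, 0.0]
ft_force: [-0.1, 0.5, -0.9]
gripper_width: 0.0537
finger_force: 0.0
```

Request:
{"op": "move_arm", "data": {"plan": [[0,0,0,0,0,0,-1],[0,0,0,0,0,0,-1],[0,0,0,0,0,0,-1],[0,0,0,0,0,0,-1]]}}

```text
time_s: 22.58
tool_pos: [0.4612, 0.0151, 0.0158]
eef_rot: [-0.035, 0.999, 0.0, 0.0]
ft_force: [-3.0, -0.0, 8.9]
gripper_width: 0.0437
finger_force: 29.3
```

Request:
{"op": "move_arm", "data": {"plan": [[0,0,-0.3,0,0,0,-1],[0,0,-0.7,0,0,0,-1],[0,0,0,0,0,0,-1],[0,0,0,0,0,0,-1]]}}

```text
time_s: 23.08
tool_pos: [0.4608, 0.015, 0.0749]
eef_rot: [-0.035, 0.999, 0.0, -0.0]
ft_force: [-0.5, 0.4, -0.7]
gripper_width: 0.0437
finger_force: 31.3
```

```bash
python3 - <<'E'
from h import *
go(.605,.0158,.075,177)
E
```

```text
t 23.07 pos [0.4608 0.015  0.0749] yaw -176.0 j6 -0.04 w 0.0437 ff 31.3 ft [-0.5  0.4 -0.7]
  wz 1.23 then shift [-2.4   0.14 -0.  ]
```

Request:
{"op": "move_arm", "data": {"plan": [[0,0,0,0,0,0.6,-1],[0,0,0,0,0,0.63,-1],[-0.6,0.04,0,0,0,0,-1],[-0.6,0.03,0,0,0,0,-1],[-0.6,0.04,0,0,0,0,-1],[-0.6,0.03,0,0,0,0,-1],[0,0,0.3,0,0,0,-1],[0,0,0.3,0,0,0,-1],[0,0,0.1,0,0,0,-1],[0,0,0,0,0,0,-1],[0,0,0,0,0,0,-1]]}}

```text
time_s: 24.45
tool_pos: [0.6055, 0.0158, 0.0338]
eef_rot: [0.026, 1.0, 0.0, 0.0]
ft_force: [0.8, 0.4, -0.6]
gripper_width: 0.044
finger_force: 31.3
```

```bash
python3 - <<'E'
from h import *
go(.6047,.0157,.0255,177.1)
E
```

```text
t 24.45 pos [0.6055 0.0158 0.0338] yaw 177.0 j6 0.08 w 0.044 ff 31.3 ft [ 0.8  0.4 -0.6]
  wz -0.02 then shift [ 0.01 -0.    0.14]
```

Request:
{"op": "move_arm", "data": {"plan": [[0.01,0,0.08,0,0,0,-1],[0,0,0.04,0,0,0,-1],[0,0,0.02,0,0,0,-1],[0,0,0,0,0,0,-1]]}}

```text
time_s: 24.95
tool_pos: [0.6046, 0.0159, 0.0258]
eef_rot: [0.026, 1.0, -0.0, 0.0]
ft_force: [-6.7, -0.4, 16.3]
gripper_width: 0.0433
finger_force: 33.0
```

Request:
{"op": "move_arm", "data": {"plan": [[0,0,0.005,0,0,0,-1],[0,0,0,0,0,0,-1],[0,0,0,0,0,0,0.15],[0,0,0,0,0,0,0.3],[0,0,0,0,0,0,0.3],[0,0,0,0,0,0,0.3],[0,0,-0.3,0,0,0,0.3],[0,0,-0.8,0,0,0,0.3],[0,0,-0.8,0,0,0,0.3],[0,0,0,0,0,0,0.25]]}}

```text
time_s: 26.2
tool_pos: [0.6067, 0.0159, 0.1423]
eef_rot: [0.026, 1.0, 0.0, 0.003]
ft_force: [0.7, 0.2, -0.1]
gripper_width: 0.0533
finger_force: 0.0
```

```bash
python3 - <<'E'
from h import *
c,p,P=wcloud()
rect(P,"blue placed",.0173,.022,.57,.644,-.03,.06)
rect(P,"green tile",.005,.02,.39,.49,-.16,-.06)
go(.4415,-.1065,.065,182.3)
cv2.imwrite("pics/w8.png",p[:,:,::-1])
E
```

```text
blue placed 3332 [array([605.2,  17.1]), array([44.7, 64.4]), np.float64(86.7)] [0.6027 0.0172 0.0188]
green tile 2494 [array([ 441.5, -106.9]), array([64.9, 45.2]), np.float64(2.1)] [ 0.4444 -0.1062  0.0085]
t 26.25 pos [0.6057 0.0159 0.14  ] yaw 177.0 j6 0.08 w 0.0534 ff 0.0 ft [ 0.5 -0.3 -1.3]
  wz -0.93 then shift [ 2.82 -1.93  1.25]
```

View pics/w8.png

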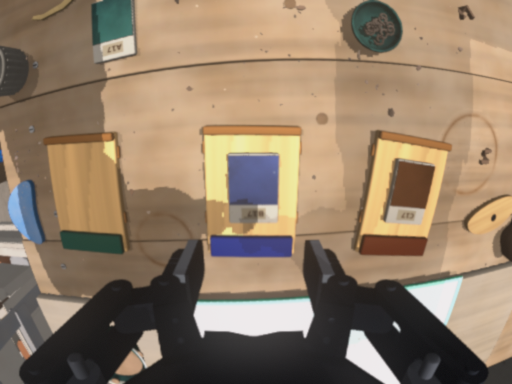

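The blue tile is centred on its bed (253,188), at (0.605,0.017) against a target of (0.605,0.016), and the brown one still looks good. Now the green tile.

Request:
{"op": "move_arm", "data": {"plan": [[0,0,0,0,0,-0.93,0.25],[0.7,-0.48,0,0,0,0,0.25],[0.7,-0.48,0,0,0,0,0.25],[0.7,-0.48,0,0,0,0,0.25],[0.72,-0.49,0,0,0,0,0.25],[0,0,0.6,0,0,0,0.25],[0,0,0.6,0,0,0,0.25],[0,0,0,0,0,0,0.25],[0,0,0,0,0,0,0.25]]}}

```text
time_s: 27.38
tool_pos: [0.4404, -0.1066, 0.0671]
eef_rot: [-0.02, 1.0, 0.0, -0.0]
ft_force: [-0.3, -0.2, 0.1]
gripper_width: 0.0537
finger_force: 0.0
```

```bash
python3 - <<'E'
from h import *
c,p,P=wcloud()
rect(P,"green tile",.005,.015,.39,.49,-.16,-.06)
go(.4413,-.1068,.0155,182.2)
E
```

```text
green tile 5761 [array([ 431.8, -121.8]), array([85.6, 73.5]), np.float64(2.0)] [ 0.4372 -0.1076  0.0087]
t 27.43 pos [ 0.4408 -0.1067  0.0675] yaw -177.7 j6 -0.28 w 0.0533 ff 0.0 ft [-0.2  0.7 -0.4]
  wz 0.02 then shift [-0.01 -0.    0.87]
```

Request:
{"op": "move_arm", "data": {"plan": [[0,0,0.45,0,0,0,0.25],[0,0,0.3,0,0,0,0.25],[0,0,0.1,0,0,0,0.25],[0,0,0,0,0,0,0.25],[0,0,0.01,0,0,0,0.25],[0,0,0,0,0,0,0.25]]}}

```text
time_s: 28.18
tool_pos: [0.4406, -0.1067, 0.0155]
eef_rot: [-0.02, 1.0, -0.0, 0.0]
ft_force: [1.6, -0.2, -0.1]
gripper_width: 0.0533
finger_force: 0.0
```

Request:
{"op": "move_arm", "data": {"plan": [[0,0,0,0,0,0,-1],[0,0,0,0,0,0,-1],[0,0,0,0,0,0,-1],[0,0,0,0,0,0,-1]]}}

```text
time_s: 28.68
tool_pos: [0.4405, -0.1067, 0.0155]
eef_rot: [-0.02, 1.0, -0.0, 0.0]
ft_force: [-2.8, 0.4, 10.9]
gripper_width: 0.0437
finger_force: 29.2
```

Request:
{"op": "move_arm", "data": {"plan": [[0,0,-0.3,0,0,0,-1],[0,0,-0.7,0,0,0,-1],[0,0,0,0,0,0,-1],[0,0,0,0,0,0,-1]]}}

```text
time_s: 29.18
tool_pos: [0.4401, -0.1066, 0.0746]
eef_rot: [-0.02, 1.0, 0.0, 0.0]
ft_force: [0.5, 1.0, -1.2]
gripper_width: 0.0438
finger_force: 31.5
```

```bash
python3 - <<'E'
from h import *
go(.5965,-.1568,.075,176)
E
```

```text
t 29.18 pos [ 0.4401 -0.1066  0.0746] yaw -177.7 j6 -0.28 w 0.0438 ff 31.5 ft [ 0.5  1.  -1.2]
  wz 1.1 then shift [-2.66 -0.65 -0.01]
```

Request:
{"op": "move_arm", "data": {"plan": [[0,0,0,0,0,0.55,-1],[0,0,0,0,0,0.55,-1],[-0.66,-0.16,0,0,0,0,-1],[-0.66,-0.16,0,0,0,0,-1],[-0.66,-0.16,0,0,0,0,-1],[-0.66,-0.17,0,0,0,0,-1],[0,0,0.3,0,0,0,-1],[0,0,0.3,0,0,0,-1],[0,0,0.1,0,0,0,-1],[0,0,0,0,0,0,-1],[0,0,0,0,0,0,-1]]}}

```text
time_s: 30.55
tool_pos: [0.5958, -0.1566, 0.0334]
eef_rot: [0.035, 0.999, -0.0, 0.0]
ft_force: [0.3, -1.3, -1.0]
gripper_width: 0.0434
finger_force: 31.5
```

```bash
python3 - <<'E'
from h import *
go(.5957,-.1568,.0258,176)
E
```

```text
t 30.55 pos [ 0.5958 -0.1566  0.0334] yaw 176.0 j6 -0.19 w 0.0434 ff 31.5 ft [ 0.3 -1.3 -1. ]
  wz 0.0 then shift [ 0.   -0.    0.13]
```

Request:
{"op": "move_arm", "data": {"plan": [[0,0,0.07,0,0,0,-1],[0,0,0.04,0,0,0,-1],[0,0,0.015,0,0,0,-1],[0,0,0,0,0,0,-1]]}}

```text
time_s: 31.05
tool_pos: [0.5954, -0.1566, 0.0256]
eef_rot: [0.035, 0.999, 0.0, -0.0]
ft_force: [-2.6, 0.1, 2.9]
gripper_width: 0.0434
finger_force: 32.0
```

Request:
{"op": "move_arm", "data": {"plan": [[0,0,0.005,0,0,0,-1],[0,0,0,0,0,0,-1],[0,0,0,0,0,0,0.15],[0,0,0,0,0,0,0.3],[0,0,0,0,0,0,0.3],[0,0,0,0,0,0,0.3],[0,0,-0.3,0,0,0,0.3],[0,0,-0.8,0,0,0,0.3],[0,0,-0.8,0,0,0,0.3],[0,0,0,0,0,0,0.3]]}}

```text
time_s: 32.3
tool_pos: [0.5975, -0.1571, 0.143]
eef_rot: [0.035, 0.999, -0.001, 0.003]
ft_force: [0.6, -0.2, -1.1]
gripper_width: 0.0551
finger_force: 0.0
```

```bash
python3 - <<'E'
from h import *
from plant import viewer
c,p,P=wcloud()
rect(P,"green placed",.0173,.0225,.555,.635,-.195,-.115)
rect(P,"green board",.006,.026,.52,.68,-.23,-.09)
cv2.imwrite("pics/w9.png",p[:,:,::-1])
z=load("top");ct={k:z[k] for k in("fx","fy","cx","cy","pose")}
d=np.median([viewer.get_image("top")[1] for _ in range(4)],0);v,u=np.mgrid[:384,:512];T=ct["pose"]
Q=np.stack([(u-ct["cx"])/ct["fx"]*d,(v-ct["cy"])/ct["fy"]*d,d],-1)@T[:3,:3].T+T[:3,3]
rect(Q,"brown",.0165,.024,.575,.656,.12,.22)
rect(Q,"frog",.074,.12,.45,.54,.37,.47)
rect(Q,"pot",.0055,.06,.41,.50,-.29,-.2)
rect(Q,"dish",.0055,.06,.41,.50,.09,.18)
E
```

```text
green placed 3311 [array([ 595.5, -155.2]), array([44.8, 64.4]), np.float64(85.8)] [ 0.5929 -0.1552  0.0188]
green board 12046 [array([ 602.9, -158.9]), array([ 89.1, 125.9]), np.float64(85.9)] [ 0.5962 -0.1584  0.0142]
brown 265 [array([616.5, 172.9]), array([44.3, 64.3]), np.float64(81.8)] [0.6159 0.1738 0.0192]
frog 145 [array([497.2, 419.5]), array([40.6, 39. ]), np.float64(77.4)] [0.4928 0.4192 0.0881]
dish 201 [array([458.1, 137.1]), array([49.7, 49.4]), np.float64(1.8)] [0.4591 0.1373 0.0127]
```

View pics/w9.png

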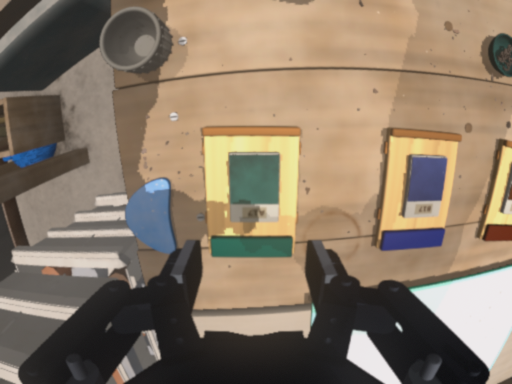

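The green tile is centred on its bed (253,186), and the pot stands untouched at (136,40). All tiles lie within about 2–3 mm of their bed centres, and the frog is upright on the brick.

```bash
python3 -c "
from plant import hand_in
print(hand_in())"
```

```text
the job is handed in; nothing more can be done
None
```

I handed the job in at about 33 s of the 112 s allowed: each tile lies flat, glaze up, within 2–3 mm of the middle of its matching board. The frog stands upright near the middle of the pale fire brick, and the pot and dish were not touched.

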